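# Vent the dry box and crack its stuck lid

### The arm

A 6-joint arm with a two-finger parallel gripper is mounted at the origin on the work surface. World frame = base frame: x ahead of the robot, y to its left, z up, the work surface at z = 0. Lengths are in mm, angles in rad, forces in N, time in s.
With the tool pointing down it reaches from about 375 to 825 mm from the base axis. Payload 5.5 kg.
Tool frame: the origin (TCP) lies midway between the tips of the shut fingers; the grasp point (between the pads) lies 19 mm behind it (manip.grip_point_offset is the distance from the TCP to the grasp point, in mm); z points along the fingers, y is the line along which they close (so a half turn about z gives the same grasp; the last joint's range is limited). The gripper opens to 85 mm and grips with 20 to 120 N. Pads are 22 mm wide; open, the fingers measure 114 mm over their backs; the gripper's body (76 mm by 85 mm) begins 54 mm behind the grasp point. The pads swing forward as they close: fully open they stand 13 mm farther back than shut.
Start: joints at [-1.143, 0.314, -0.047, 1.21, 0, 1.571], TCP at [248.918, -545.925, 231.299] pointing down, gripper open.
Joint ranges: [-2.67, 2.67], [-0.69, 1.73], [-1.03, 1.25], [-2.08, 2.16], [-1.42, 1.45], [-3.14, 3.14]. Speed limits (rad/s): [2.39, 2.39, 3.01, 3.14, 3.14, 3.14].

### API

Orientations are given as [roll, pitch, yaw] about the fixed x, y, z axes, in that order (R = Rz(yaw) Ry(pitch) Rx(roll)).
In Python, from workcell import manip gives the robot as it stands. The module is installed in compiled form; this text tells all that it offers.
- The arm moves only by the shell command python3 -m inch 'ROWS' [FORCE]. ROWS is JSON, a list of rows, each an object of numbers: "claw": the closure, from 0 (fully open) to 1 (shut); "tx", "ty", "tz": the shift along the world's x, y, z in mm; "ax", "ay", "az": the turn, a rotation vector about the world's x, y, z in degrees. A call has exactly 10 rows; each row shifts and turns the commanded pose from where the row before left it; what a row does not reach is not made up. A row lasts 1/8 s, in which the tool goes at most 62.5 mm and 10.7 degrees, less where a joint would pass 70% of its speed; a pose out of reach is approached as far as the arm can. A call with a gripper value outside its range is refused whole. The fingers move at their own pace and stop on an object; FORCE is the grip in N (left out, the last holds). Time passes only in rows, so rows that do not move let the fingers close, or fill a call up. It gives the time, the measured TCP pose, the force, the opening and the grip force at its end, in the units of the state.
- manip.sense(): the state, without advancing time (a new reading comes with each control period).
- manip.get_image(name): name is "side" or "top" or "wrist"; returns a dict with "color" (400x640x3 uint8, blue, green, red), "camera_matrix" (3x3 intrinsics, pixels), "world_to_cam" (4x4, takes a point from world to camera coordinates). Camera axes: x right, y down, z forward; pixel columns grow to the right and rows downward; lengths in mm; the calibration is good to about 2 mm. A picture is of the moment at which its call begins. There is no depth.
- manip.sign_off(): hands the job in; it is judged then, once.
Trained networks look in a picture, given as the dict that the camera call returned (one of the last four; its "shot" number tells which), for a name from the list of things; names that differ only in an ending like _2 or _b are one class to them, and where a whole thing is asked for, a point or a joint stands for the part that bears it (a point fixed in the world has none). Each returns a list of dicts, best first, with "confidence" (0 to 1); they miss things now and then, are a little off and sometimes report something else, mostly with a low value. They report only what shows in the picture. A call takes as long as a camera call.
- manip.spot_in(query, picture): "bbox" ([left, top, right, bottom] in pixels, round what is visible of it).
- manip.place_of(query, picture): "position" ([column, row] in pixels: a listed point, or the origin of a listed thing).
The state is a dict: "clock": time; "joint_pos": joint angles; "joint_velocities": joint speeds; "joint_efforts": joint torques, N m; "tool_pos": TCP position; "tool_rot": TCP orientation; "force": force on the tool from outside, world axes, zero at the start; "ft_torque": the same for the moment, N m; "grip_width": finger opening in mm; "finger_force": force on a finger pad.
Only numpy, scipy, OpenCV 4.12 (cv2) and the standard library are available. Lean on these libraries where they do the work, as an engineer would, in place of code of your own. Each camera call takes 0.05 s, during which the arm holds its last target. There are 200 camera calls.

### The job

Vent the slide dry box and crack it open: first slide the black vent grip along its slot until it is level with the steel pointer clip beside it and leave it there, and only then pull the hinged lid free of its sticky gasket by its bar handle, without letting it fly up. Finish with the gripper still holding the lid ajar and still, its front edge raised about 3 to 4 cm above the rim: do not let go and do not prop it on anything. Leave everything else on the bench where it stands.

Things in the scene. Friction and masses are not known exactly. Their poses are not given: they have to be found in the camera images.
- drybox: White open-topped box 200 (x) by 220 (y) by 100 mm high, fixed to the bench, closed by a grey hinged lid with a clear window. Origin: centre of its underside, on the bench (z = 0). z is up; its -x side is the front (faces the robot, turned up to 0.25 rad), where the lid opens; x runs from front to hinge. The vent manifold on its -y side is part of it.
- lid (a joint): Lid angle in rad: 0 shut, grows as the front edge rises, stops at 0.45; 0.15 to 0.20 = edge 30 to 40 mm up. Axis along the box's y through lid_hinge. Shut, it needs 17 to 18 N upward at the handle (15 N gasket, rest weight). The gasket pull falls over the first 10 mm of lift and is then gone: 2 to 3 N of weight is left. Let go, it falls shut.
- lid_handle (a point): Middle of the lid's bar handle: round dark steel bar 12 mm thick, 110 mm long along the box's y, on two posts, its axis 40 mm above the lid's top face. Shut: 156 mm above the bench, at x = -80 mm, y = 0 in the box frame, that is 180 mm in front of and 52 mm above the hinge axis. Moves with the lid (0.3 to 0.6 kg).
- lid_edge (a point): Middle of the lower front edge of the lid, 205 mm in front of the hinge axis; 104 mm above the bench when shut.
- lid_hinge (a point): Point on the lid's hinge axis, at x = 100 mm, y = 0, z = 104 mm in the box frame; it does not move.
- vent (a joint): Position of the vent grip along its slot in m: 0 at the end nearest the box's front, 0.10 at the far end; grows along the box's +x. It slides with 2 N of friction and stays where it is left.
- manifold (a point): Centre of the top face of the vent manifold, an aluminium block 170 (along box x) by 70 (box y) by 80 mm high, fixed, at x = 0, y = -180 mm in the box frame, 35 mm clear of the box's side; a steel pipe 14 mm thick joins the two 50 mm above the bench. Axes parallel to the box's.
- vent_top (a point): Centre of the top face of the vent grip: upright black block 20 mm along the slot (box x), 28 mm across, 36 mm tall, 1 mm above the manifold's flat top; its top is 117 mm above the bench; a thin white line across the top marks its middle. The slot runs along the box's x at y = -180 mm in the box frame.
- pointer_tip (a point): Tip of the pointer clip: flat steel clip 4 mm high on the manifold's top (80 mm above the bench), fixed, on the side of the slot away from the box; its 3 mm wide pointer looks along the box's +y and ends 18 mm from the slot's middle. Axes parallel to the box's. The grip is level with it when both have the same x in the box frame.
- vial: Amber vial, 22 mm across, 55 mm tall, standing in the gap between box and manifold; origin under its centre. Leave alone.
- petri: Clear petri dish, 90 mm across, 16 mm high, lying in front of the box; origin under its centre. Leave alone.
- jar: Small glass jar, 48 mm across, 60 mm tall, in front of the manifold; origin under its centre. Leave alone.
- media: Clear bottle, 66 mm across, 150 mm tall, on the +y side of the box; origin under its centre. Leave alone.
- tipbox: Grey and white pipette tip box 85 by 120 by 65 mm on the +y side of the box; origin under its centre. Leave alone.
- beaker: Glass beaker, 70 mm across, 85 mm tall, off to the robot's right; origin under its centre. Leave alone.
- spatula: Spatula 140 mm long lying on the bench to the robot's left. Leave alone.

How it is judged (in metres and radians):
On the way, in this order (a step that is already met when the one before it is completed fails the run):
1. the vent grip stands level with the pointer while the lid is still shut (x of vent_top in the frame of pointer_tip between -0.007 and 0.007 m and value of joint lid below 0.02 rad), for 0.3 s.
2. the lid has broken free and is held ajar by the fingers (value of joint lid between 0.1 and 0.26 rad and contact force between the fingers and lid above 0.8 N and x of vent_top in the frame of pointer_tip between -0.007 and 0.007 m), for 0.2 s.
At the end, for the whole second after the job is handed in: The fingers hold the lid (contact force above 0.8 N) at 0.10 to 0.26 rad (front edge 20 to 53 mm up), moving slower than 0.05 rad/s; the vent grip is within 7 mm of the pointer along the slot; every bystander is within 30 mm of where it stood (all of step 2 and velocity of joint lid between -0.05 and 0.05 rad/s and distance of each of vial, petri, jar, media, tipbox, beaker, spatula from where it was at the start of the episode below 0.03 m); the arm keeps its last pose, push and grip.
It fails at once if the lid is opened (0.03 rad) while the vent grip is more than 10 mm away from the pointer (value of joint lid above 0.03 rad and (x of vent_top in the frame of pointer_tip above 0.01 m or x of vent_top in the frame of pointer_tip below -0.01 m)).
It fails at once if the lid flies up past 0.40 rad (value of joint lid above 0.4 rad).
It fails at once if a bystander is moved more than 40 mm (distance of any of vial, petri, jar, media, tipbox, beaker, spatula from where it was at the start of the episode above 0.04 m).
It also fails if it takes over 42 s, if anything falls off the work surface, if the arm or the gripper's body presses on something with over 40 N, if the wrist force passes 120 N, or if a joint passes its speed limit or range.

## Working session

There is one attempt and no reset: what is moved stays moved. The work goes in short steps, Python scripts to look and compute and a shell command to move; the robot and the scene stay as the last step left them, time stands still between calls to the robot, and variables do not carry over. Pictures are saved under pics/ and viewed, at most 10 in all, crops included, and the job is handed in when it is done.

```bash
mkdir -p pics; cat > h.py <<'E'
import numpy as np, cv2
from workcell import manip
def ray(p,uv):
    K=np.array(p["camera_matrix"]);T=np.array(p["world_to_cam"]);R=T[:3,:3]
    c=-R.T@T[:3,3]; d=R.T@np.linalg.inv(K)@np.array([uv[0],uv[1],1.]); return c,d/np.linalg.norm(d)
def at_z(p,uv,z):
    c,d=ray(p,uv); return c+d*(z-c[2])/d[2]
def proj(p,X):
    K=np.array(p["camera_matrix"]);T=np.array(p["world_to_cam"])
    q=K@(T[:3,:3]@np.array(X)+T[:3,3]); return q[:2]/q[2]
E
python3 - <<'E'
from h import *
Z=dict(lid_handle=156,lid_edge=104,lid_hinge=104,vent_top=117,pointer_tip=82,manifold=80,vial=0,petri=0,jar=0,media=0,tipbox=0,beaker=0,drybox=0)
ims=[]
for n in("top","side"):
    p=manip.get_image(n); ims.append(p["color"]); cv2.imwrite(f"pics/{n}0.png",p["color"])
    for q,z in Z.items():
        r=manip.place_of(q,p)
        if r: print(n,q,np.round(r[0]["position"]),round(r[0]["confidence"],2),np.round(at_z(p,r[0]["position"],z)))
s=manip.sense();print(s)
E
```

```text
top lid_handle [252. 206.] 0.62 [490.  75. 156.]
top lid_edge [254. 216.] 0.56 [473.  75. 104.]
top lid_hinge [244. 134.] 0.71 [676. 104. 104.]
top vent_top [322. 182.] 0.69 [555. -90. 117.]
top pointer_tip [254. 205.] 0.73 [502.  77.  82.]
top manifold [320. 165.] 0.63 [605. -87.  80.]
top vial [304. 186.] 0.54 [565. -46.  -0.]
top petri [274. 241.] 0.96 [417.  33.   0.]
top jar [343. 218.] 0.8 [ 478. -152.    0.]
top media [187. 208.] 0.92 [503. 262.   0.]
top beaker [452. 235.] 0.67 [ 434. -442.    0.]
top drybox [252. 181.] 0.62 [578.  93.   0.]
side lid_handle [299. 159.] 0.88 [494.  80. 156.]
side lid_edge [294. 172.] 0.79 [474.  85. 104.]
side lid_hinge [358. 163.] 0.55 [691. 106. 104.]
side vent_top [326. 200.] 0.7 [557. -87. 117.]
side pointer_tip [353. 212.] 0.5 [ 638. -110.   82.]
side manifold [339. 207.] 0.8 [598. -81.  80.]
side petri [284. 207.] 0.59 [431.  33.   0.]
side jar [301. 248.] 0.52 [ 472. -160.    0.]
side tipbox [333. 154.] 0.6 [639. 319.   0.]
side beaker [297. 326.] 0.58 [ 437. -434.    0.]
side drybox [322. 192.] 0.62 [568.  96.  -0.]
{'clock': 1.4, 'joint_pos': array([-1.14299898e+00,  3.13500175e-01, -4.70732237e-02,  1.21020971e+00,
        7.46545036e-07,  1.57079213e+00]), 'joint_velocities': array([ 2.74612446e-04, -5.68221984e-04,  5.45764006e-05,  8.19869816e-04,
       -2.35641150e-03, -4.96085244e-04]), 'joint_efforts': array([-2.17683526e-03, -5.39455962e+01,  3.40045416e+01,  1.64982703e-03,
       -2.45252140e-04,  1.80074323e-06]), 'tool_pos': array([ 248.92323571, -545.9342643 ,  231.31114784]), 'tool_rot': array([ 3.14157943e+00, -7.46489616e-07,  4.27801535e-01]), 'force': array([0.50000217, 0.3348862 , 0.8323307 ]), 'ft_torque': array([ 0.01910322, -0.02369608, -0.04822927]), 'finger_force': 0.0, 'grip_width': 85.91958767866467}
```

View pics/top0.png

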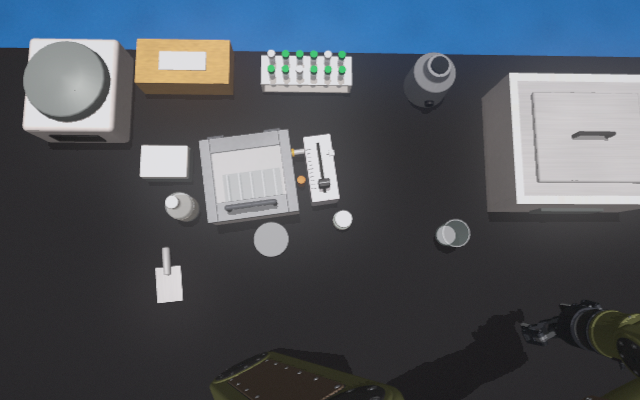

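View pics/side0.png

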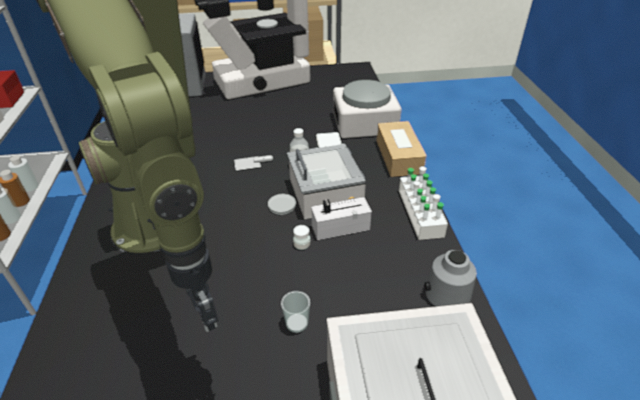

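The top view shows the vent grip near the front end of its slot at about (323,183), and the pointer clip near the far end at about (330,153). The vial stands in the gap at (301,180), and the lid handle is at (251,206). In the side view the slot and grip are at (326,205). Next I'll go above the manifold with the tool turned so the fingers close along box x.

```bash
python3 -m inch '[{"claw":0,"tx":30,"ty":42,"tz":9,"az":7.3},{"claw":0,"tx":30,"ty":42,"tz":9,"az":7.3},{"claw":0,"tx":30,"ty":42,"tz":9,"az":7.3},{"claw":0,"tx":30,"ty":42,"tz":9,"az":7.3},{"claw":0,"tx":30,"ty":42,"tz":9,"az":7.3},{"claw":0,"tx":30,"ty":42,"tz":9,"az":7.3},{"claw":0,"tx":30,"ty":42,"tz":9,"az":7.3},{"claw":0,"tx":30,"ty":42,"tz":9,"az":7.3},{"claw":0,"tx":30,"ty":42,"tz":9,"az":7.3},{"claw":0,"tx":30,"ty":42,"tz":9,"az":7.3}]'
python3 - <<'E'
from h import *
p=manip.get_image("wrist"); cv2.imwrite("pics/w1.png",p["color"])
import pickle; pickle.dump({k:p[k] for k in("color","camera_matrix","world_to_cam")},open("w1.pkl","wb"))
for q,z in dict(lid_handle=156,vent_top=117,pointer_tip=82,manifold=80,lid_hinge=104).items():
    for r in manip.place_of(q,p)[:2]: print(q,np.round(r["position"],1),round(r["confidence"],2),np.round(at_z(p,r["position"],z),1))
s=manip.sense();print(s["tool_pos"],s["tool_rot"],s["clock"],s["force"])
E
```

```text
[ 248.89604472 -545.9187801   231.26094961] [-3.14151701e+00  2.97270722e-07  4.27762472e-01] 1.7 [-0.05364328 -0.39183408 -0.2623608 ]$[0]: bad value
```

View pics/w1.png

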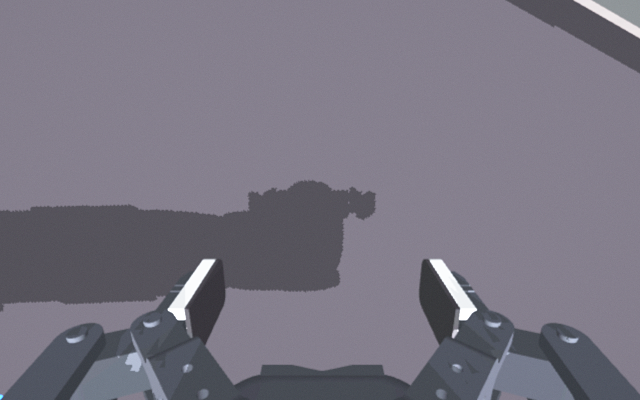

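The arm did not move because the call was refused, so this picture shows only bare bench and the open fingers. Perhaps every key must be present, so I'll retry with all of them.

```bash
python3 -m inch '[{"claw":0,"tx":30,"ty":42,"tz":9,"ax":0,"ay":0,"az":7.3},{"claw":0,"tx":30,"ty":42,"tz":9,"ax":0,"ay":0,"az":7.3},{"claw":0,"tx":30,"ty":42,"tz":9,"ax":0,"ay":0,"az":7.3},{"claw":0,"tx":30,"ty":42,"tz":9,"ax":0,"ay":0,"az":7.3},{"claw":0,"tx":30,"ty":42,"tz":9,"ax":0,"ay":0,"az":7.3},{"claw":0,"tx":30,"ty":42,"tz":9,"ax":0,"ay":0,"az":7.3},{"claw":0,"tx":30,"ty":42,"tz":9,"ax":0,"ay":0,"az":7.3},{"claw":0,"tx":30,"ty":42,"tz":9,"ax":0,"ay":0,"az":7.3},{"claw":0,"tx":30,"ty":42,"tz":9,"ax":0,"ay":0,"az":7.3},{"claw":0,"tx":30,"ty":42,"tz":9,"ax":0,"ay":0,"az":7.3}]'; python3 -m inch --help | head -20
```

```text
clock: 2.95
tool_pos: [549.8, -124.4, 321.8]
tool_rot: [3.141, 0.0, 1.706]
force: [-0.6, -1.0, -0.8]
grip_width: 85.2
finger_force: 0.0invalid input: not JSON, or not a number
```

```bash
cat > look.py <<'E'
import sys
from h import *
name=sys.argv[1]
p=manip.get_image("wrist"); cv2.imwrite(f"pics/{name}.png",p["color"])
import pickle; pickle.dump({k:p[k] for k in("color","camera_matrix","world_to_cam")},open(f"{name}.pkl","wb"))
Z=dict(lid_handle=156,vent_top=117,pointer_tip=82,manifold=80,lid_hinge=104)
for q in sys.argv[2:]:
    for r in manip.place_of(q,p)[:2]: print(q,np.round(r["position"],1),round(r["confidence"],2),np.round(at_z(p,r["position"],Z[q]),1))
s=manip.sense();print(s["tool_pos"],s["tool_rot"],s["clock"],s["force"])
E
python3 look.py w2 lid_handle vent_top pointer_tip manifold
```

```text
vent_top [332.7 139.2] 0.71 [556.9 -93.1 117. ]
pointer_tip [399.9 151.4] 0.48 [ 636.6 -100.9   82. ]
manifold [372.6 135.1] 0.75 [602.8 -87.2  80. ]
[ 548.63288122 -126.00945192  321.05204475] [-3.14088267e+00  2.48940992e-04  1.70170271e+00] 3.2 [-0.0427241   0.18597883  0.01402513]
```

View pics/w2.png

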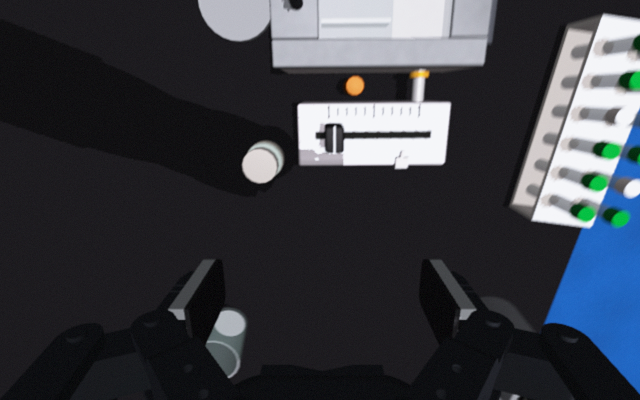

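The wrist view shows the grip at (334,137) with its white line, the slot running from (317,135) to (431,134), and the pointer tip at about (402,152). The vial is at (355,86) and the jar at (263,161).

```bash
python3 - <<'E'
from h import *
import pickle
p=pickle.load(open("w2.pkl","rb"))
for n,u,z in[("TL",(299,102),80),("TR",(450.5,102),80),("BR",(446,165),80),("BL",(300,166),80),("s0",(317,135),80),("s1",(431,134.5),80),("ptr",(402,152),84),("vt",(332.7,139.2),117),("boxL",(273,66),100),("boxR",(488,64),100)]: print(n,at_z(p,u,z).round(1))
a=at_z(p,(317,135),80);b=at_z(p,(431,134.5),80);d=b-a;print("yaw",np.arctan2(d[1],d[0]),np.linalg.norm(d))
th=np.arctan2(d[1],d[0]);e=np.array([np.cos(th),np.sin(th),0]);print((at_z(p,(402,152),84)-at_z(p,(332.7,139.2),117))@e)
E
python3 -c "
import cv2;i=cv2.imread('pics/w2.png')[90:180,280:470];cv2.imwrite('pics/w2c.png',cv2.resize(i,None,fx=4,fy=4,interpolation=cv2.INTER_CUBIC))"
```

```text
TL [516.4 -62.9  80. ]
TR [680.8 -40.3  80. ]
BR [ 693.3 -109.5   80. ]
BL [ 525.8 -133.6   80. ]
s0 [540.6 -95.7  80. ]
s1 [667.9 -77.6  80. ]
ptr [ 638.5 -101.    84. ]
vt [556.9 -93.1 117. ]
boxL [487.6 -31.  100. ]
boxR [7.016e+02 2.000e-01 1.000e+02]
yaw 0.1405744877336237 128.5279587014783
79.70069254619128
```

View pics/w2c.png

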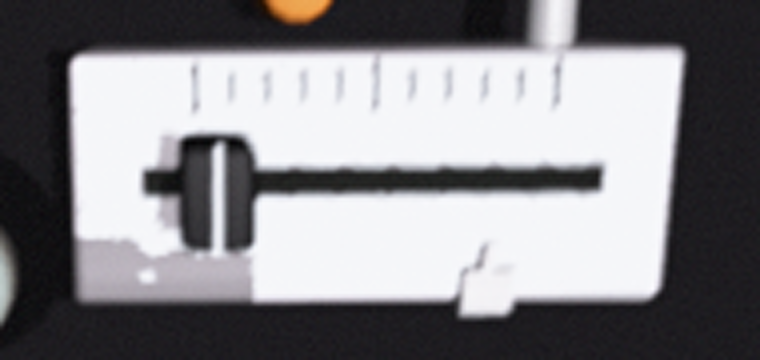

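```bash
python3 -m inch '[{"claw":0,"tx":2,"ty":7,"tz":-46,"ax":0,"ay":0,"az":0.5},{"claw":0,"tx":2,"ty":7,"tz":-46,"ax":0,"ay":0,"az":0},{"claw":0,"tx":2,"ty":7,"tz":-46,"ax":0,"ay":0,"az":0},{"claw":0,"tx":2,"ty":7,"tz":-46,"ax":0,"ay":0,"az":0},{"claw":0,"tx":0,"ty":5,"tz":-30,"ax":0,"ay":0,"az":0},{"claw":0,"tx":0,"ty":0,"tz":-17,"ax":0,"ay":0,"az":0},{"claw":1,"tx":0,"ty":0,"tz":0,"ax":0,"ay":0,"az":0},{"claw":1,"tx":0,"ty":0,"tz":0,"ax":0,"ay":0,"az":0},{"claw":1,"tx":0,"ty":0,"tz":0,"ax":0,"ay":0,"az":0},{"claw":1,"tx":0,"ty":0,"tz":0,"ax":0,"ay":0,"az":0}]' 25
```

```text
clock: 4.45
tool_pos: [557.8, -93.2, 91.5]
tool_rot: [3.14, 0.001, 1.711]
force: [-0.9, -1.1, 2.6]
grip_width: 19.4
finger_force: 29.4
```

```bash
python3 -m inch '[{"claw":1,"tx":9.7,"ty":1.4,"tz":0,"ax":0,"ay":0,"az":0},{"claw":1,"tx":9.7,"ty":1.4,"tz":0,"ax":0,"ay":0,"az":0},{"claw":1,"tx":9.7,"ty":1.4,"tz":0,"ax":0,"ay":0,"az":0},{"claw":1,"tx":9.7,"ty":1.4,"tz":0,"ax":0,"ay":0,"az":0},{"claw":1,"tx":9.7,"ty":1.4,"tz":0,"ax":0,"ay":0,"az":0},{"claw":1,"tx":9.7,"ty":1.4,"tz":0,"ax":0,"ay":0,"az":0},{"claw":1,"tx":9.7,"ty":1.4,"tz":0,"ax":0,"ay":0,"az":0},{"claw":1,"tx":9.7,"ty":1.4,"tz":0,"ax":0,"ay":0,"az":0},{"claw":1,"tx":0,"ty":0,"tz":0,"ax":0,"ay":0,"az":0},{"claw":1,"tx":0,"ty":0,"tz":0,"ax":0,"ay":0,"az":0}]'; python3 look.py w3 pointer_tip vent_top
```

```text
clock: 5.7
tool_pos: [636.1, -82.1, 91.5]
tool_rot: [3.138, 0.001, 1.711]
force: [2.2, -1.1, 6.0]
grip_width: 19.6
finger_force: 29.8
vent_top [320.8 292.3] 0.63 [635.5 -81.5 117. ]
[635.97503758 -82.0612882   91.58939738] [3.13847875e+00 1.16650663e-03 1.71059701e+00] 5.85 [ 2.77184544 -0.71218326  5.1570192 ]
```

View pics/w3.png

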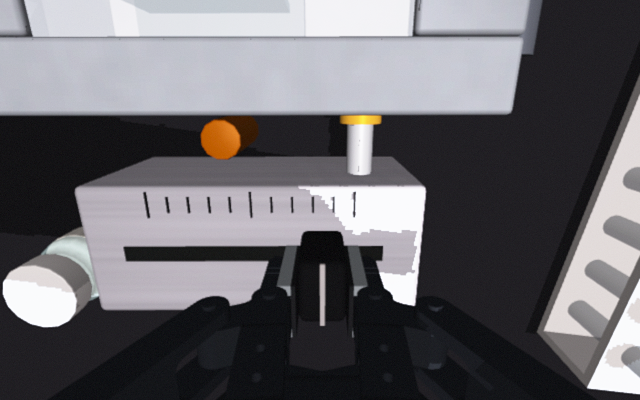

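The grip is held at (321,292), but the fingers hide the pointer. I'll open them, rise and look.

```bash
python3 -m inch '[{"claw":0,"tx":0,"ty":0,"tz":0,"ax":0,"ay":0,"az":0},{"claw":0,"tx":0,"ty":0,"tz":0,"ax":0,"ay":0,"az":0},{"claw":0,"tx":0,"ty":0,"tz":0,"ax":0,"ay":0,"az":0},{"claw":0,"tx":0,"ty":0,"tz":20,"ax":0,"ay":0,"az":0},{"claw":0,"tx":0,"ty":0,"tz":30,"ax":0,"ay":0,"az":0},{"claw":0,"tx":0,"ty":-5,"tz":40,"ax":0,"ay":0,"az":0},{"claw":0,"tx":0,"ty":-5,"tz":40,"ax":0,"ay":0,"az":0},{"claw":0,"tx":0,"ty":-5,"tz":20,"ax":0,"ay":0,"az":0},{"claw":0,"tx":0,"ty":0,"tz":0,"ax":0,"ay":0,"az":0},{"claw":0,"tx":0,"ty":0,"tz":0,"ax":0,"ay":0,"az":0}]'; python3 look.py w4 pointer_tip vent_top lid_handle
python3 -c "
import cv2;i=cv2.imread('pics/w4.png')[100:300,200:440];cv2.imwrite('pics/w4c.png',cv2.resize(i,None,fx=3,fy=3,interpolation=cv2.INTER_CUBIC))"
```

```text
clock: 7.1
tool_pos: [633.9, -96.5, 238.9]
tool_rot: [-3.14, -0.001, 1.711]
force: [-1.0, -1.2, 0.2]
grip_width: 85.4
finger_force: 0.0
pointer_tip [325.8 184.3] 0.52 [ 637.9 -100.5   82. ]
vent_top [325.4 171.4] 0.73 [634.3 -80.6 117. ]
[633.84097656 -96.42527447 238.89733881] [-3.13945253e+00 -6.81024878e-04  1.71082140e+00] 7.3 [-0.68337532  0.58985446 -0.44033844]
```

View pics/w4c.png

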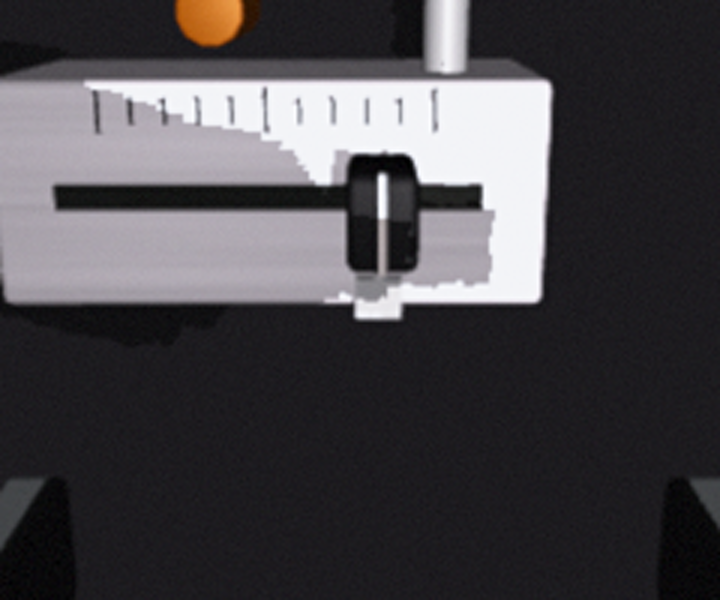

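The grip's white line (crop 382) sits over the clip centre (crop 378), which makes it level within about 1 mm. Next, the lid handle.

```bash
python3 -m inch '[{"claw":0,"tx":-10,"ty":0,"tz":30,"ax":0,"ay":0,"az":0},{"claw":0,"tx":-20,"ty":20,"tz":30,"ax":0,"ay":0,"az":0},{"claw":0,"tx":-27,"ty":27,"tz":0,"ax":0,"ay":0,"az":0},{"claw":0,"tx":-27,"ty":27,"tz":0,"ax":0,"ay":0,"az":0},{"claw":0,"tx":-27,"ty":27,"tz":0,"ax":0,"ay":0,"az":0},{"claw":0,"tx":-26,"ty":27,"tz":0,"ax":0,"ay":0,"az":0},{"claw":0,"tx":0,"ty":0,"tz":0,"ax":0,"ay":0,"az":0},{"claw":0,"tx":0,"ty":0,"tz":0,"ax":0,"ay":0,"az":0},{"claw":0,"tx":0,"ty":0,"tz":0,"ax":0,"ay":0,"az":0},{"claw":0,"tx":0,"ty":0,"tz":0,"ax":0,"ay":0,"az":0}]'; python3 look.py w5 lid_handle
```

```text
clock: 8.55
tool_pos: [498.0, 30.7, 300.0]
tool_rot: [-3.141, 0.0, 1.71]
force: [0.3, -0.7, -0.3]
grip_width: 85.2
finger_force: 0.0
lid_handle [328.4 124.3] 0.82 [496.4  81.5 156. ]
lid_handle [393.  270.4] 0.45 [577.3 -45.2 156. ]
[497.79707439  30.86791698 300.0300277 ] [-3.14116828e+00 -2.13240683e-05  1.70983408e+00] 8.65 [ 0.81402343 -0.12925943  0.40756881]
```

View pics/w5.png

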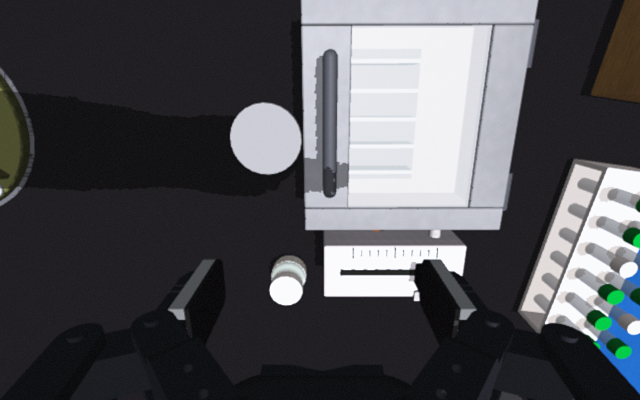

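The bar runs from (330,53) to (330,192), so its middle at (329,123) agrees with the network. I'll descend and grip.

```bash
python3 -m inch '[{"claw":0,"tx":0,"ty":25,"tz":-20,"ax":0,"ay":0,"az":0},{"claw":0,"tx":-1,"ty":25,"tz":-40,"ax":0,"ay":0,"az":0},{"claw":0,"tx":0,"ty":0,"tz":-40,"ax":0,"ay":0,"az":0},{"claw":0,"tx":0,"ty":0,"tz":-40,"ax":0,"ay":0,"az":0},{"claw":0,"tx":0,"ty":0,"tz":-22,"ax":0,"ay":0,"az":0},{"claw":0,"tx":0,"ty":0,"tz":0,"ax":0,"ay":0,"az":0},{"claw":1,"tx":0,"ty":0,"tz":0,"ax":0,"ay":0,"az":0},{"claw":1,"tx":0,"ty":0,"tz":0,"ax":0,"ay":0,"az":0},{"claw":1,"tx":0,"ty":0,"tz":0,"ax":0,"ay":0,"az":0},{"claw":1,"tx":0,"ty":0,"tz":0,"ax":0,"ay":0,"az":0}]' 70
```

```text
clock: 9.9
tool_pos: [496.9, 81.3, 138.8]
tool_rot: [3.141, -0.0, 1.711]
force: [3.3, 0.2, 0.9]
grip_width: 12.4
finger_force: 5.2
```

```bash
python3 -m inch '[{"claw":1,"tx":0,"ty":0,"tz":0,"ax":0,"ay":0,"az":0},{"claw":1,"tx":0,"ty":0,"tz":0,"ax":0,"ay":0,"az":0},{"claw":1,"tx":0.3,"ty":0,"tz":1,"ax":0,"ay":0,"az":0},{"claw":1,"tx":0.3,"ty":0,"tz":1,"ax":0,"ay":0,"az":0},{"claw":1,"tx":0.3,"ty":0,"tz":1,"ax":0,"ay":0,"az":0},{"claw":1,"tx":0.3,"ty":0.1,"tz":1,"ax":0,"ay":0,"az":0},{"claw":1,"tx":0.3,"ty":0.1,"tz":1,"ax":0,"ay":0,"az":0},{"claw":1,"tx":0.3,"ty":0.1,"tz":1,"ax":0,"ay":0,"az":0},{"claw":1,"tx":0,"ty":0,"tz":0,"ax":0,"ay":0,"az":0},{"claw":1,"tx":0,"ty":0,"tz":0,"ax":0,"ay":0,"az":0}]' 70
```

```text
clock: 11.15
tool_pos: [498.1, 81.4, 142.2]
tool_rot: [-3.14, 0.0, 1.711]
force: [8.5, 1.1, -16.8]
grip_width: 9.7
finger_force: 68.5
```

```bash
python3 -m inch '[{"claw":1,"tx":0.3,"ty":0,"tz":1,"ax":0,"ay":0,"az":0},{"claw":1,"tx":0.3,"ty":0,"tz":1,"ax":0,"ay":0,"az":0},{"claw":1,"tx":0.3,"ty":0.1,"tz":1,"ax":0,"ay":0,"az":0},{"claw":1,"tx":0.3,"ty":0.1,"tz":1,"ax":0,"ay":0,"az":0},{"claw":1,"tx":0,"ty":0,"tz":0,"ax":0,"ay":0,"az":0},{"claw":1,"tx":0,"ty":0,"tz":0,"ax":0,"ay":0,"az":0},{"claw":1,"tx":0,"ty":0,"tz":0,"ax":0,"ay":0,"az":0},{"claw":1,"tx":0,"ty":0,"tz":0,"ax":0,"ay":0,"az":0},{"claw":1,"tx":0,"ty":0,"tz":0,"ax":0,"ay":0,"az":0},{"claw":1,"tx":0,"ty":0,"tz":0,"ax":0,"ay":0,"az":0}]' 70; python3 look.py w6 lid_handle
python3 -c "
import cv2;i=cv2.imread('pics/w6.png');cv2.imwrite('pics/w6.png',i)"
```

```text
clock: 12.4
tool_pos: [499.7, 81.7, 147.1]
tool_rot: [-3.141, 0.0, 1.711]
force: [7.4, 0.7, -9.4]
grip_width: 9.9
finger_force: 69.2
lid_handle [320.9 284.4] 0.65 [500.1  75.5 156. ]
[499.69673259  81.64154339 147.11060296] [-3.14100994e+00  3.49135535e-04  1.71056306e+00] 12.5 [ 7.25339453  0.90880205 -9.05095544]
```

View pics/w6.png

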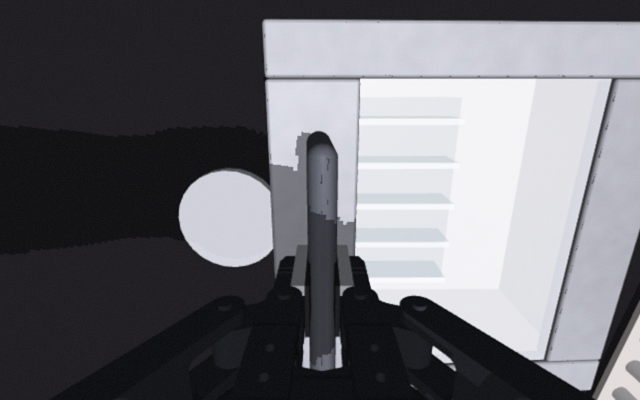

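The pads hold the bar at (320,290), and the falling pull shows the gasket is letting go. I'll keep lifting along the arc.

```bash
python3 -m inch '[{"claw":1,"tx":0.5,"ty":0.1,"tz":1.5,"ax":0,"ay":0,"az":0},{"claw":1,"tx":0.5,"ty":0.1,"tz":1.5,"ax":0,"ay":0,"az":0},{"claw":1,"tx":0.6,"ty":0.1,"tz":1.5,"ax":0,"ay":0,"az":0},{"claw":1,"tx":0.6,"ty":0.1,"tz":1.5,"ax":0,"ay":0,"az":0},{"claw":1,"tx":0.7,"ty":0.1,"tz":2,"ax":0,"ay":0,"az":0},{"claw":1,"tx":0.8,"ty":0.1,"tz":2,"ax":0,"ay":0,"az":0},{"claw":1,"tx":0.8,"ty":0.1,"tz":2,"ax":0,"ay":0,"az":0},{"claw":1,"tx":0.8,"ty":0.1,"tz":2,"ax":0,"ay":0,"az":0},{"claw":1,"tx":0,"ty":0,"tz":0,"ax":0,"ay":0,"az":0},{"claw":1,"tx":0,"ty":0,"tz":0,"ax":0,"ay":0,"az":0}]' 70
python3 -m inch '[{"claw":1,"tx":0.8,"ty":0.1,"tz":2,"ax":0,"ay":0,"az":0},{"claw":1,"tx":0.8,"ty":0.1,"tz":2,"ax":0,"ay":0,"az":0},{"claw":1,"tx":0.9,"ty":0.1,"tz":2,"ax":0,"ay":0,"az":0},{"claw":1,"tx":0.9,"ty":0.1,"tz":2,"ax":0,"ay":0,"az":0},{"claw":1,"tx":0,"ty":0,"tz":0,"ax":0,"ay":0,"az":0},{"claw":1,"tx":0,"ty":0,"tz":0,"ax":0,"ay":0,"az":0},{"claw":1,"tx":0,"ty":0,"tz":0,"ax":0,"ay":0,"az":0},{"claw":1,"tx":0,"ty":0,"tz":0,"ax":0,"ay":0,"az":0},{"claw":1,"tx":0,"ty":0,"tz":0,"ax":0,"ay":0,"az":0},{"claw":1,"tx":0,"ty":0,"tz":0,"ax":0,"ay":0,"az":0}]' 70
python3 look.py w7 lid_handle; python3 - <<'E'
from h import *
p=manip.get_image("side"); cv2.imwrite("pics/s7.png",cv2.resize(p["color"][120:250,240:400],None,fx=4,fy=4,interpolation=cv2.INTER_CUBIC))
r=manip.place_of("lid_edge",p); print(r)
th=.14
hg=np.array([578.8,91.6,0])+100*np.array([np.cos(th),np.sin(th),0])-np.array([3,0,0])
for f in(0,.1,.15,.2):
    print(f,proj(p,hg+205*np.cos(f)*np.array([-np.cos(th),-np.sin(th),0])+[0,0,104+205*np.sin(f)]))
s=manip.sense();print(s["clock"],s["tool_pos"])
E
```

```text
clock: 13.75
tool_pos: [505.1, 82.4, 161.9]
tool_rot: [3.141, 0.0, 1.71]
force: [5.3, -0.3, -5.4]
grip_width: 9.6
finger_force: 68.5
clock: 15.0
tool_pos: [508.6, 82.9, 169.7]
tool_rot: [3.141, 0.0, 1.711]
force: [5.8, -0.5, -6.7]
grip_width: 9.5
finger_force: 68.4
lid_handle [320.6 284.7] 0.86 [510.8  62.6 156. ]
[508.60590515  82.89453633 169.7269639 ] [3.14136665e+00 2.75215648e-04 1.71054626e+00] 15.1 [ 6.96470627 -0.10958874 -6.98528198]
[{'position': [293.8, 164.2], 'confidence': 0.7}]
0 [293.22790552 173.39905248]
0.1 [293.23270342 168.25950508]
0.15 [293.4687086  165.63393095]
0.2 [293.86237912 162.98022145]
15.2 [508.60016325  82.91145617 169.71287828]
```

View pics/s7.png

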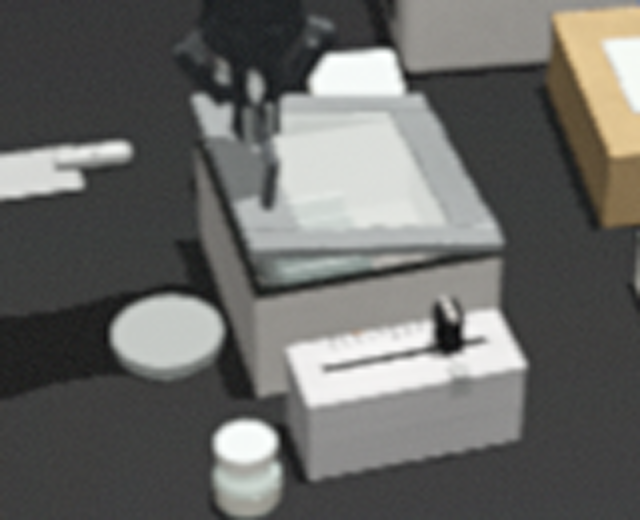

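The side view shows the lid held ajar by the gripper. Its edge is at about (294,164), which matches roughly 0.175 rad. The grip is still beside the clip, so I'm handing in.

```bash
python3 -c "
from workcell import manip; print(manip.sign_off())"
```

```text
the job is handed in; nothing more can be done
None
```

I handed the job in at 15.2 s: the vent grip measured within about 1 mm of the pointer, and the gripper is holding the lid still at about 0.175 rad (front edge about 3.5 cm up); no verdict came back.

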